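Fit the spare fuse in a deep touch-proof pocket with sprung fuse tongs

TASK

Fit the spare fuse in the unplugged supply unit: take the sprung fuse tongs from their holder, squeeze them on the fuse deep in the spare pocket, draw it out and press it down in the empty working pocket, going by feel, until the sprung contact under it is fully down (the blades want about 8 N; over 20 N on the bottom contact bends it). Leave the fuse there and stand the tongs back in their holder. Touch the fuse with the tongs only, and leave the yarn cop, the snips and the tape roll where they are.

Things in the scene. Friction and masses are not known exactly. Their poses are not given: they have to be found in the camera images.
- supply_unit: grey die-cast supply unit, 110 x 190 mm, 85 mm high, fixed; origin at the centre of its underside (on the worktop), z up, y along its length towards the working end, which has the rocker switch, lamp and inlet socket. The black insert in its top has two upright pockets, in line on the long axis: the spare one at y = -44 mm and the working one at y = +16 mm
- spare_mouth (a point): centre of the spare pocket's mouth, axes as the unit's. Either pocket is a slot 38 mm along x, 22 mm along y; its bevelled rim ends 91 mm above the unit's underside and it goes down to 40 mm above the underside, where a round 16.3 mm hole in its middle takes the fuse's lower end. The spare hole's floor is at 10 mm, so the top of the fuse standing there is at 61 mm, 30 mm below the rim
- work_mouth (a point): centre of the working pocket's mouth, 91 mm above the unit's underside, axes as the unit's. In its hole lies a contact block that was set by a screw to some depth, neither measured nor seen: a fuse that is home here has its foot anywhere from 11 to 33 mm above the unit's underside (its top 62 to 84 mm). Two sprung copper blades clasp the fuse; pushing it down between them takes 4 to 9 N
- bottom_contact (a joint): sprung copper contact at the bottom of the working pocket, under the fuse, m: 0 up, 0.003 fully down on its rigid stop, with about 1.4 N of spring there. The two blades sit some 7 mm above it; once the fuse is down they hold it down against this spring. The reading is as noisy as the poses
- fuse_mid (a point): middle of the fuse (half-way up; z is its long axis): a cylinder 14.3 mm across, 51 mm long, white ceramic body with steel end caps, edges bevelled by 2 mm, 17 to 34 g. It stands upright in the spare pocket
- tongs_grip (a point): point midway between the black thumb plates of the steel fuse tongs (a bent spring strip, 126 mm long, 56 g, standing tips down in the holder): squeeze here. z up along the tongs, x the line along which the legs are squeezed together. The plates are 17 mm wide (y) and 18 mm high, 30 mm over their outsides open, 26.5 mm closed on a fuse. The bow's top is 46 mm above this point, the tips 80 mm below
- tongs_tips (a point): point midway between the tongs' tips, 80 mm below tongs_grip. The V-shaped jaws are 14 mm high and 16 mm wide (y); open they are 21 mm apart inside and 31 mm over the outsides, closed on a fuse 24 mm outside. Right above the jaws, 14 mm above the tips, each leg has an inward ledge that comes to rest on the top of a fuse between the jaws and pushes it down
- tongs_leg (a joint): how far each leg is squeezed in, rad: 0 open, about 0.033 on a fuse, 0.045 shut on nothing; noise of the reading about 0.008. Up to about 5 N of squeeze the tongs are held but stay open; they begin to close at about 7 N and are on a fuse by 15 N; 25 to 40 N grips it firmly. Let off to 5 N, they spring open again while still held
- tool_holder: dark grey holder of the tongs, fixed; base 76 x 60 mm, block 56 x 40 mm, 48 mm high to its bevelled rim; origin at the centre of its underside (on the worktop), z up. A slot 33.5 mm along x, 18.5 mm along y goes down to 8 mm above the underside; the tongs stand on that floor, squeezed along the holder's x, so that tongs_grip is 88 mm above the underside
- cop_white: white yarn cop with blue ends, 44 mm thick and 158 mm high, standing upright near the work; origin at the centre of its foot; a bystander
- thread_snips: thread snips with red handles, 114 mm long, lying flat near the work; origin at the centre of the underside; a bystander
- tape_roll: roll of cream paper tape, 67 mm across and 19 mm high, lying flat near the work; origin at the centre of the underside; a bystander

How it is judged:
On the way, in this order (a step that is already met when the one before it is completed fails the run):
1. the fuse, held in the tongs, is clear above its pocket (z of fuse_mid in the frame of supply_unit above 0.117 m and contact force between tongs and fuse above 0.3 N), for 0.2 s.
2. the fuse is pressed home in the working pocket, its bottom contact down (value of joint bottom_contact above 0.002 m and horizontal distance between fuse_mid and work_mouth below 0.004 m and angle between fuse_mid's own z axis and vertical below 0.12 rad and z of fuse_mid in the frame of supply_unit below 0.064 m), for 0.2 s.
At the end, for the whole second after the job is handed in: the fuse stands upright in the working pocket, centred within 4 mm, and keeps the bottom contact at least 2 of its 3 mm down; the tongs stand in their holder on its floor (within 6 mm of their resting height), upright within 0.15 rad (all of step 2 and z of tongs_grip in the frame of tool_holder between 0.083 and 0.094 m and horizontal distance between tongs_grip and tool_holder below 0.012 m and angle between tongs_grip's own z axis and vertical below 0.15 rad); the robot touches nothing.
It fails at once if the fingers touch the fuse (contact force between the fingers and fuse above 0.3 N).
It fails at once if the fuse is forced down on the bottom contact with over 20 N (contact force between fuse and bottom_contact above 20 N).
It fails at once if the yarn cop, the snips or the tape roll is moved by over 15 mm (distance of any of cop_white, thread_snips, tape_roll from where it was at the start of the episode above 0.015 m).
It also fails if it takes over 54 s, if anything falls off the work surface, if the arm or the gripper's body presses on something with over 40 N, if the wrist force passes 120 N, or if a joint passes its speed limit or range.

ROBOT

A 6-joint arm with a two-finger parallel gripper is mounted at the origin on a cart in front of the work surface, level with it; the furniture and walls round the work are solid. World frame = base frame: x ahead of the robot, y to its left, z up, the work surface at z = 0. Lengths are in m, angles in rad, forces in N, time in s.
With the tool pointing down it reaches from about 0.375 to 0.9 m from the base axis. Payload 3.1 kg.
Tool frame: the origin (TCP) lies on the centre line of the jaws, within the pads' length; the fingertips stand 11 mm ahead of it and the grasp point (between the pads) lies 8 mm behind it; x points along the fingers, y is the direction in which the jaws open and shut, and the axes are right-handed (so a half turn about x gives the same grasp; the last joint's range is limited). The gripper opens to 87 mm and grips with 3 to 60 N. Pads are 19 mm wide; open, the fingers measure 117 mm over their backs; the gripper's body (75 mm by 190 mm) begins 51 mm behind the grasp point.
Start: joints at [-1.363, 0.527, 1.433, -0, 1.181, -0.178], TCP at [0.235, -0.579, 0.234] pointing down, gripper open.
Joint ranges: [-3.08, 3.08], [-0.75, 2.2], [0.22, 2.44], [-1.43, 4.57], [0, 2.65], [-2.85, 2.85]. Speed limits (rad/s): [2.79, 2.79, 3.14, 3.14, 3.14, 3.14].

INTERFACE

Orientations are given as a unit quaternion [x, y, z, w].
In Python, from rig import robot, camera, camera_info gives the robot as it stands.
- The arm moves only by the shell command python3 -m inch 'ROWS' [FORCE]. ROWS is JSON, a list that holds one entry, the list of rows, each a list of 5 numbers: the shift along the tool's x, y, z in cm, then the turn about the tool's x in rad, then the opening, from 0 (shut) to 1 (fully open). A call has 1 to 8 rows; each row shifts and turns the pose as measured when the row begins, along the tool's axes as they then stand; what a row does not reach is not made up. A row lasts 1/12 s, in which the tool goes at most 41.7 mm and 7.16 degrees, less where a joint would pass 70% of its speed; a pose out of reach is approached as far as the arm can. A call with a gripper value outside its range is refused whole. The fingers move at their own pace and stop on an object; FORCE is the grip in N (left out, the last holds). Time passes only in rows, so rows that do not move let the fingers close. It gives the time, the measured TCP pose, the force and the opening at its end, in the units of the state.
- robot.get_obs(): the state, without advancing time (a new reading comes with each control period).
- camera(name): name is "side" or "top" or "wrist"; returns the picture (400x640x3 uint8, red, green, blue); there is no depth.
- camera_info(name): a dict with "camera_matrix" (3x3 intrinsics, pixels), "rvec" (rotation vector, rad) and "tvec" (3), from world to camera coordinates, as OpenCV has them. Camera axes: x right, y down, z forward; pixel columns grow to the right and rows downward; lengths in m; the calibration is good to about 2 mm. A picture is of the moment at which its call begins: read the wrist's pose just before it. camera_info takes no time and is no camera call; for the wrist camera it gives the pose at the moment of the call.
- robot.hand_in(): hands the job in, once; it reports no verdict.
The state is a dict: "time": time; "q": joint angles; "joint_velocities": joint speeds; "joint_torque": joint torques, N m; "position": TCP position; "tool_rot": TCP orientation; "ft_force": force on the tool from outside, world axes, zero at the start; "moment": the same for the moment, N m; "grip_width": finger opening in m.
Only numpy, scipy, OpenCV 4.12 (cv2) and the standard library are available. Lean on these libraries where they do the work, as an engineer would, in place of code of your own. Each camera call takes 0.05 s, during which the arm holds its last target. There are 200 camera calls.

## Working session

There is one attempt and no reset: what is moved stays moved. The work goes in short steps, Python scripts to look and compute and a shell command to move; the robot and the scene stay as the last step left them, time stands still between calls to the robot, and variables do not carry over. Pictures are saved under pics/ and viewed, about 8 in all and at most 12, crops included, and the job is handed in when it is done.

```bash
ls; mkdir -p pics; python3 - <<'E'
from rig import robot,camera,camera_info
import cv2,numpy as np
for n in ("top","side"):
    cv2.imwrite(f"pics/{n}0.png",camera(n)[:,:,::-1])
o=robot.get_obs();print(o)
for n in ("top","side","wrist"):
    i=camera_info(n);R=cv2.Rodrigues(np.array(i["rvec"]))[0];print(n,i["camera_matrix"],R.round(3),(-R.T@np.array(i["tvec"]).ravel()).round(3))
E
```

```text
pics
{'time': 0.1, 'q': array([-1.36349393e+00,  5.28386994e-01,  1.43379233e+00, -1.73534082e-05,
        1.18139683e+00, -1.78511258e-01]), 'joint_velocities': array([-0.00334064,  0.00100988, -0.00220006, -0.00180687,  0.00041137,
       -0.00082161]), 'joint_torque': array([-2.69640054e-05, -4.40984595e+01, -1.77151251e+01,  6.35121530e-02,
        5.33820223e-02, -3.54205326e-05]), 'position': array([ 0.23507637, -0.57840624,  0.23265522]), 'tool_rot': array([-0.69397418, -0.13626463,  0.69400571, -0.13486239]), 'ft_force': array([ 0.19544723, -1.77877903, -0.25485477]), 'moment': array([-0.00558103,  0.02504797,  0.04073106]), 'grip_width': 0.08700491475065016}
top [[458.21959168   0.         314.31658079]
 [  0.         458.21959168 204.67307867]
 [  0.           0.           1.        ]] [[ 0.015 -1.     0.002]
 [-0.993 -0.016 -0.116]
 [ 0.116 -0.    -0.993]] [ 0.415 -0.082  0.951]
side [[429.78069975   0.         319.45878511]
 [  0.         429.78069975 194.21016652]
 [  0.           0.           1.        ]] [[ 0.993  0.116  0.012]
 [ 0.1   -0.797 -0.596]
 [-0.059  0.593 -0.803]] [ 0.596 -0.592  0.798]
wrist [[344.21370226   0.         319.39344125]
 [  0.         344.21370226 193.63058157]
 [  0.           0.           1.        ]] [[ 0.376 -0.926 -0.002]
 [-0.891 -0.363  0.273]
 [-0.253 -0.101 -0.962]] [ 0.305 -0.552  0.384]
```

View pics/top0.png

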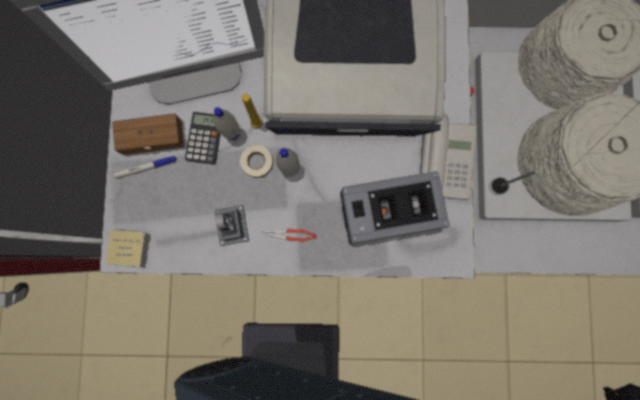

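View pics/side0.png

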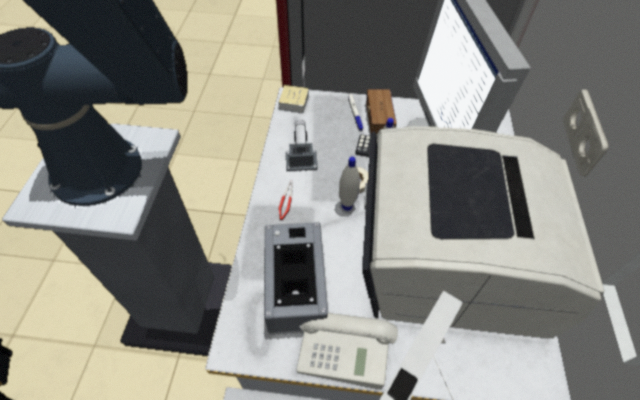

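```bash
python3 - <<'E'
import cv2,numpy as np
t=cv2.imread("pics/top0.png");s=cv2.imread("pics/side0.png")
a=cv2.resize(t[160:260,330:460],(520,400),interpolation=cv2.INTER_CUBIC)
b=cv2.resize(t[195:255,205:255],(250,300),interpolation=cv2.INTER_CUBIC)
c=cv2.resize(s[110:180,275:325],(250,350),interpolation=cv2.INTER_CUBIC)
im=np.zeros((600,800,3),np.uint8);im[:400,:520]=a;im[:300,530:780]=b;im[300:600,530:780]=c[:300]
cv2.imwrite("pics/crop.png",im)
E
```

```text
(no output)
```

View pics/crop.png

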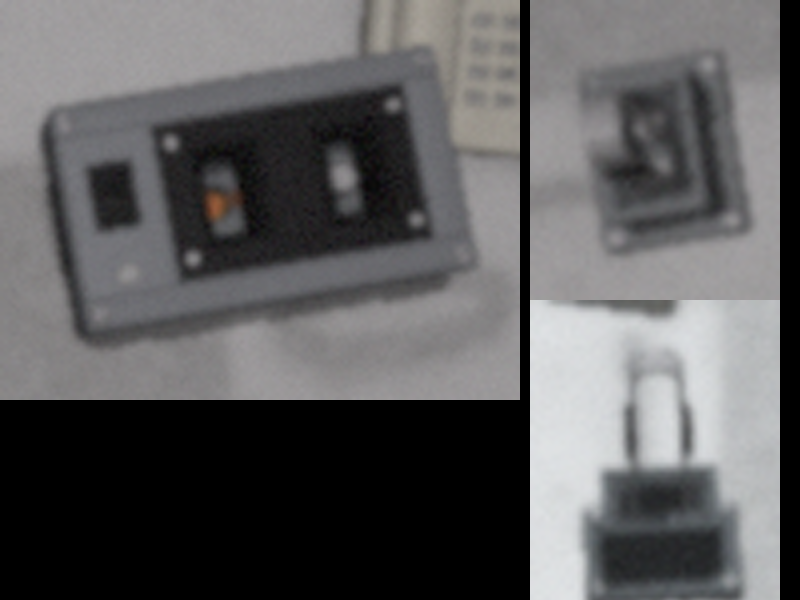

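```bash
cat > h.py <<'E'
from rig import robot,camera,camera_info
import cv2,numpy as np
from scipy.spatial.transform import Rotation as Ro
def cam(n):
    i=camera_info(n);return np.array(i["camera_matrix"]),cv2.Rodrigues(np.array(i["rvec"]))[0],np.array(i["tvec"]).ravel()
def w(n,uv,z,c=None):
    K,R,t=c or cam(n);d=R.T@np.linalg.solve(K,[uv[0],uv[1],1.]);C=-R.T@t
    return C+d*(z-C[2])/d[2]
def proj(n,p,c=None):
    K,R,t=c or cam(n);q=K@(R@np.asarray(p)+t);return q[:2]/q[2]
def togo(p,jawdir=None):
    "shift in tool cm to bring TCP to p; turn about tool x to align tool y with jawdir (mod pi)"
    o=robot.get_obs();R=Ro.from_quat(o["tool_rot"])
    print("t",o["time"].__round__(2),"pos",o["position"].round(4),"w",round(o["grip_width"],4),"F",o["ft_force"].round(2),"x-axis",R.as_matrix()[:,0].round(3))
    print("shift cm",(100*R.inv().apply(np.asarray(p)-o["position"])).round(2),end=" ")
    if jawdir is not None:
        d=R.inv().apply([np.cos(jawdir),np.sin(jawdir),0]);a=np.arctan2(d[2],d[1]);print("turn",((a+np.pi/2)%np.pi-np.pi/2).round(3),"q6",o["q"][5].round(3))
E
python3 - <<'E'
from h import *
T=lambda u,v,s,x,y:((u+.5)/s-.5+x,(v+.5)/s-.5+y)
print("unit corners")
P=[w("top",T(u,v,4,330,160),.085) for u,v in((62,122),(424,55),(463,252),(98,312))]
for p in P:print(p.round(4))
print(np.mean(P,0).round(4),"yaw of y", np.arctan2(*((P[0]+P[3]-P[1]-P[2])[[1,0]])), np.linalg.norm(P[0]-P[1]),np.linalg.norm(P[1]-P[2]))
P=[w("top",T(u,v,4,330,160),.088) for u,v in((172,143),(393,104),(418,218),(194,258))]
print(np.mean(P,0).round(4),"yaw ins", np.arctan2(*((P[0]+P[3]-P[1]-P[2])[[1,0]])),np.arctan2(*((P[0]+P[1]-P[3]-P[2])[[1,0]])))
print("spare/work slot", w("top",T(346,178,4,330,160),.04).round(4),w("top",T(224,200,4,330,160),.04).round(4))
P=[w("top",T(u-530,v,5,205,195),.01) for u,v in((708,65),(732,218),(617,238),(592,78))]
for p in P:print(p.round(4))
print("holder",((P[0]+P[2])/2).round(4),np.mean(P,0).round(4),"yaw",np.arctan2(*((P[0]-P[1])[[1,0]])),np.arctan2(*((P[3]-P[0])[[1,0]]))-np.pi/2,np.linalg.norm(P[0]-P[1]),np.linalg.norm(P[0]-P[3]))
for u,v in((632,430),(686,430)):print("plates",w("side",T(u-530,v-300,5,275,110),.088).round(4))
E
```

```text
unit corners
[ 0.5449 -0.1404  0.085 ]
[ 0.5801 -0.3138  0.085 ]
[ 0.4857 -0.3308  0.085 ]
[ 0.4546 -0.1581  0.085 ]
[ 0.5163 -0.2358  0.085 ] yaw of y 1.7599793310816267 0.17689050746127305 0.09594776960891548
[ 0.5182 -0.2506  0.088 ] yaw ins 1.7625700453601123 0.19501324749291735
spare/work slot [ 0.5256 -0.2858  0.04  ] [ 0.5135 -0.2247  0.04  ]
[0.5163 0.0708 0.01  ]
[0.4534 0.0588 0.01  ]
[0.4445 0.1056 0.01  ]
[0.5101 0.1185 0.01  ]
holder [0.4804 0.0882 0.01  ] [0.4811 0.0884 0.01  ] yaw 0.18829714454562543 0.12822894021202003 0.0640091912827017 0.048040799400203414
plates [0.4693 0.0913 0.088 ]
plates [0.4938 0.0945 0.088 ]
```

```bash
python3 - <<'E'
from h import *
togo([.481,.0905,.21],.155);print("cop foot",w("top",(291,176),0),"cop top",w("top",(285,153),.158), w("side",(348,209),0),w("side",(352,160),.158))
print(Ro.from_quat(robot.get_obs()["tool_rot"]).as_matrix().round(2))
E
```

```text
t 0.1 pos [ 0.2351 -0.5784  0.2327] w 0.087 F [ 0.2  -1.78 -0.25] x-axis [-0.     0.002 -1.   ]
shift cm [  2.38 -52.71 -47.96] turn -1.34 q6 -0.179
cop foot [ 0.58587593 -0.03207688  0.        ] cop top [ 0.59846537 -0.02885555  0.158     ] [ 0.60641674 -0.03575782  0.        ] [ 0.60329165 -0.02767522  0.158     ]
[[-0.    0.38 -0.93]
 [ 0.   -0.93 -0.38]
 [-1.   -0.   -0.  ]]
```

```bash
python3 -m inch '[[[0,-2.95,-2.7,-0.08,1],[0,-2.7,-2.9,-0.08,1],[0,-2.5,-3.1,-0.08,1],[0,-2.2,-3.3,-0.08,1],[0,-1.95,-3.5,-0.08,1],[0,-1.65,-3.6,-0.08,1],[0,-1.35,-3.8,-0.08,1],[0,-1.05,-3.9,-0.08,1]]]' 5; python3 -c "
from h import *
togo([.481,.0905,.21],.155)"
```

```text
time: 0.77
position: [0.343, -0.2763, 0.2278]
tool_rot: [-0.613, -0.351, 0.614, -0.352]
ft_force: [0.7, -0.3, -0.3]
grip_width: 0.0869
t 0.77 pos [ 0.343  -0.2763  0.2278] w 0.0869 F [ 0.67 -0.31 -0.3 ] x-axis [-0.001 -0.002 -1.   ]
shift cm [  1.7   -6.63 -38.63] turn -0.685 q6 -0.4
```

```bash
python3 -m inch '[[[0.2,-0.65,-3.85,-0.08,1],[0.2,-0.35,-3.9,-0.08,1],[0.2,0,-3.9,-0.08,1],[0.2,0.3,-3.9,-0.08,1],[0.2,0.6,-3.85,-0.08,1],[0.2,0.9,-3.8,-0.08,1],[0.2,1.2,-3.7,-0.08,1],[0.2,1.5,-3.6,-0.08,1]]]'; python3 -c "
from h import *
togo([.481,.0905,.21],.155)"
```

```text
time: 1.43
position: [0.4513, 0.0328, 0.2104]
tool_rot: [0.463, 0.534, -0.465, 0.533]
ft_force: [1.0, 0.4, 0.7]
grip_width: 0.0871
t 1.43 pos [0.4513 0.0328 0.2104] w 0.0871 F [1.   0.39 0.73] x-axis [-0.002 -0.001 -1.   ]
shift cm [ 0.03  3.75 -5.3 ] turn -0.015 q6 -0.313
```

```bash
python3 -m inch '[[[0,2,-2.6,-0.01,1],[0,2,-2.7,0,1],[0,0,0,0,1],[0,0,0,0,1]]]'; python3 - <<'E'
from h import *
togo([.481,.0905,.21],.155)
c=cam("wrist");im=camera("wrist");cv2.imwrite("pics/w1.png",im[:,:,::-1])
print(proj("wrist",[.481,.0905,.134],c),proj("wrist",[.481,.0905,.088],c),-c[1].T@c[2])
np.savez("w1",K=c[0],R=c[1],t=c[2])
E
```

```text
time: 1.77
position: [0.4841, 0.1023, 0.2089]
tool_rot: [0.457, 0.54, -0.457, 0.539]
ft_force: [-0.3, -0.8, 0.8]
grip_width: 0.0868
t 1.77 pos [0.4841 0.1023 0.2089] w 0.0868 F [-0.28 -0.85  0.79] x-axis [-0.003  0.001 -1.   ]
shift cm [-0.11 -0.5   1.11] turn 0.01 q6 -0.184
[312.48064591 222.23791747] [313.71993888 202.70166556] [0.47253189 0.17476728 0.36004848]
```

View pics/w1.png

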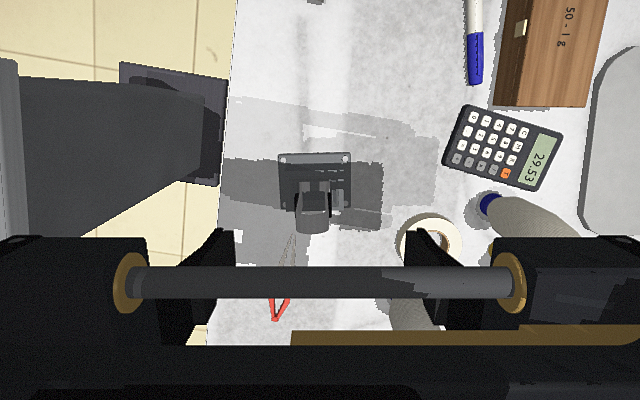

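```bash
python3 - <<'E'
import cv2
a=cv2.imread("pics/w1.png")[145:245,265:395]
cv2.imwrite("pics/w1c.png",cv2.resize(a,(780,600),interpolation=cv2.INTER_CUBIC))
E
```

```text
(no output)
```

View pics/w1c.png

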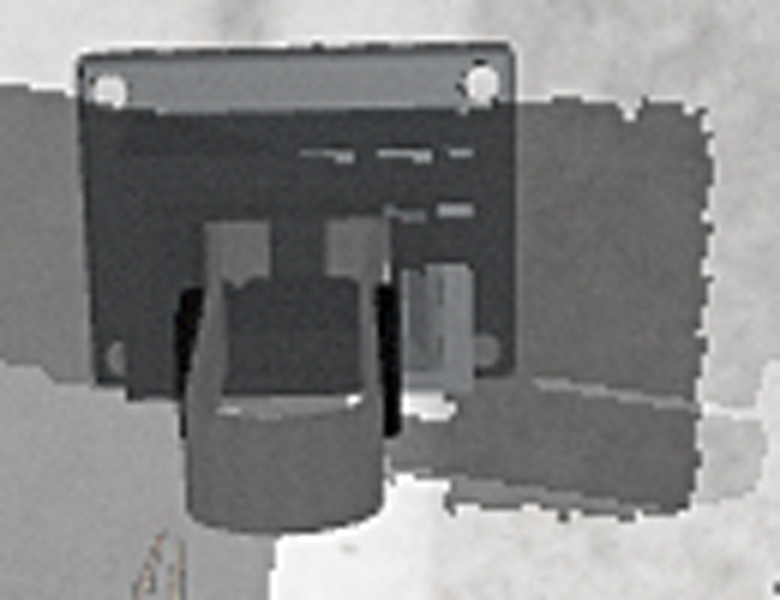

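```bash
python3 - <<'E'
from h import *
d=np.load("w1.npz");c=(d["K"],d["R"],d["t"])
T=lambda u,v:((u+.5)/6-.5+265,(v+.5)/6-.5+145)
P=[w("",T(u,v),.009,c) for u,v in((110,92),(482,83),(487,350),(118,357))]
for p in P:print(p.round(4))
print(np.mean(P,0),np.arctan2(*((P[1]+P[2]-P[0]-P[3])[[1,0]])))
print("plates",w("",T(289,362),.088,c))
a,b=w("",T(180,362),.088,c),w("",T(399,360),.088,c);print(np.linalg.norm(a-b))
togo([.481,.0905,.08],.155)
E
```

```text
[0.4447 0.1064 0.009 ]
[0.5075 0.1185 0.009 ]
[0.5172 0.0714 0.009 ]
[0.4526 0.0593 0.009 ]
[0.48052233 0.08889432 0.009     ] 0.1879853536545876
plates [0.4805145  0.08846997 0.088     ]
0.03025514175457647
t 1.82 pos [0.4842 0.102  0.209 ] w 0.0869 F [ 0.12 -0.22  0.18] x-axis [-0.002  0.002 -1.   ]
shift cm [12.9  -0.48  1.11] turn 0.009 q6 -0.184
```

```bash
python3 -m inch '[[[0,-0.55,1.27,-0.024,0.75],[2,0,0,0,0.75],[2,0,0,0,0.75],[0,0,0,0,0.75]]]' 5; python3 -c "
from h import *
togo([.4805,.0888,.08],.188)"
```

```text
time: 2.15
position: [0.4795, 0.0844, 0.1688]
tool_rot: [0.451, 0.544, -0.452, 0.544]
ft_force: [-0.3, -0.9, 0.1]
grip_width: 0.0694
t 2.15 pos [0.4795 0.0844 0.1688] w 0.0694 F [-0.32 -0.9   0.1 ] x-axis [-0.001  0.    -1.   ]
shift cm [ 8.88  0.19 -0.41] turn -0.003 q6 -0.241
```

```bash
python3 -m inch '[[[2.2,0.15,-0.3,0,0.75],[2.2,0,0,0,0.75],[2.2,0,0,0,0.75],[1.5,0,0,0,0.75],[0,0,0,0,0.75],[0,0,0,0,0.75]]]'; python3 -c "
from h import *
togo([.4805,.0888,.08],.188)"
```

```text
time: 2.65
position: [0.4808, 0.0805, 0.0888]
tool_rot: [0.455, 0.541, -0.455, 0.542]
ft_force: [0.1, -0.6, 0.8]
grip_width: 0.0652
t 2.65 pos [0.4808 0.0805 0.0888] w 0.0652 F [ 0.05 -0.58  0.76] x-axis [ 0.    -0.001 -1.   ]
shift cm [ 0.88  0.11 -0.83] turn -0.014 q6 -0.236
```

```bash
python3 -m inch '[[[0.5,0.05,-0.5,-0.01,0.75],[0.4,0,-0.2,0,0.75],[0,0,0,0,0.75]]]'; for i in 1 2 3; do python3 -m inch '[[[0,0,0,0,0.75]]]'; done;  python3 -c "
from h import *
togo([.4805,.0888,.08],.188)"
```

```text
time: 2.9
position: [0.4816, 0.0865, 0.0822]
tool_rot: [0.453, 0.542, -0.452, 0.545]
ft_force: [-0.8, -0.2, 1.0]
grip_width: 0.0652
time: 2.98
position: [0.482, 0.0867, 0.0828]
tool_rot: [0.454, 0.541, -0.451, 0.545]
ft_force: [0.0, 0.1, -0.6]
grip_width: 0.0649
time: 3.07
position: [0.4823, 0.0868, 0.0833]
tool_rot: [0.454, 0.541, -0.451, 0.546]
ft_force: [-0.7, 0.1, -1.2]
grip_width: 0.065
time: 3.15
position: [0.4826, 0.087, 0.0838]
tool_rot: [0.454, 0.541, -0.451, 0.546]
ft_force: [0.4, 1.0, 0.5]
grip_width: 0.0652
t 3.15 pos [0.4826 0.087  0.0838] w 0.0652 F [0.43 0.98 0.47] x-axis [ 0.008 -0.001 -1.   ]
shift cm [ 0.38 -0.17 -0.22] turn -0.005 q6 -0.231
```

```bash
python3 -m inch '[[[0.4,-0.12,-0.2,0,0.5],[0,0,0,0,0.3],[0,0,0,0,0.3],[0.05,0,0,0,0.3],[0.05,0,0,0,0.3]]]' 5;  python3 -c "
from h import *
togo([.4805,.0888,.08],.188)"
```

```text
time: 3.57
position: [0.4813, 0.0892, 0.079]
tool_rot: [0.454, 0.541, -0.45, 0.547]
ft_force: [-0.5, -0.1, 0.1]
grip_width: 0.0395
t 3.57 pos [0.4813 0.0892 0.079 ] w 0.0395 F [-0.48 -0.11  0.05] x-axis [ 0.01  -0.001 -1.   ]
shift cm [-0.1  -0.09  0.02] turn -0.004 q6 -0.227
```

```bash
python3 -m inch '[[[0,-0.05,0,0,0.1],[0,0,0,0,0.1],[0,0,0,0,0.1],[0,0,0,0,0.1]]]' 5;  python3 -c "
from h import *
togo([.4805,.0888,.08],.188)"
```

```text
time: 3.9
position: [0.4806, 0.089, 0.0788]
tool_rot: [0.454, 0.541, -0.45, 0.546]
ft_force: [-0.2, 0.6, 0.3]
grip_width: 0.0296
t 3.9 pos [0.4806 0.089  0.0788] w 0.0296 F [-0.16  0.62  0.29] x-axis [ 0.009 -0.001 -1.   ]
shift cm [-0.12 -0.02  0.02] turn -0.005 q6 -0.228
```

```bash
python3 -m inch '[[[-1.5,0,0,0,0.1],[-2,0,0,0,0.1],[-2.5,0,0,0,0.1],[-3,0,0,0,0.1],[-3,0,0,0,0.1],[-2,0,0,0,0.1]]]' 5;  python3 -c "
from h import *
U=np.array([.5163,-.2358]);y=np.array([-np.sin(.19),np.cos(.19)])
print(U-.044*y,U+.016*y)
togo([*(U-.044*y),.215],.19)"
```

```text
time: 4.4
position: [0.4763, 0.089, 0.2187]
tool_rot: [0.451, 0.545, -0.453, 0.542]
ft_force: [1.3, 0.1, -0.8]
grip_width: 0.0294
[ 0.52460979 -0.27900819] [ 0.51327826 -0.22008793]
t 4.4 pos [0.4763 0.089  0.2187] w 0.0294 F [ 1.29  0.12 -0.76] x-axis [-0.004 -0.    -1.   ]
shift cm [ 0.36 -1.92 37.06] turn -0.008 q6 -0.228
```

```bash
python3 -m inch '[[[0,-0.2,2.5,0,0.1],[0,-0.2,3.6,0,0.1],[0,-0.2,3.6,0,0.1],[0,-0.2,3.6,0,0.1]]]' 5;  python3 -c "
from h import *
for z in(0,.1,.2,.3):print(z,w('top',(355,132),z).round(3),w('top',(355,122),z).round(3),w('side',(372,262),z).round(3),w('side',(372,345),z).round(3))
togo([.5246,-.279,.215],.19)"
```

```text
time: 4.73
position: [0.4948, -0.0407, 0.2255]
tool_rot: [0.451, 0.544, -0.447, 0.548]
ft_force: [0.2, -0.1, 1.3]
grip_width: 0.0294
0 [ 0.683 -0.166  0.   ] [ 0.705 -0.166  0.   ] [ 0.666 -0.163  0.   ] [ 0.673 -0.333  0.   ]
0.1 [ 0.655 -0.157  0.1  ] [ 0.674 -0.157  0.1  ] [ 0.657 -0.217  0.1  ] [ 0.664 -0.366  0.1  ]
0.2 [ 0.627 -0.148  0.2  ] [ 0.644 -0.148  0.2  ] [ 0.649 -0.27   0.2  ] [ 0.654 -0.398  0.2  ]
0.3 [ 0.598 -0.14   0.3  ] [ 0.613 -0.139  0.3  ] [ 0.64  -0.324  0.3  ] [ 0.644 -0.431  0.3  ]
t 4.73 pos [ 0.4948 -0.0407  0.2255] w 0.0294 F [ 0.24 -0.12  1.25] x-axis [ 0.009  0.001 -1.   ]
shift cm [ 1.05 -1.7  23.95] turn 0.005 q6 -0.507
```

```bash
python3 -m inch '[[[0,-0.2,3.6,0,0.1],[0,-0.2,3.6,0,0.1],[0,-0.2,3.6,0,0.1],[0.1,-0.2,3.6,0,0.1],[0.1,-0.2,3.6,0,0.1],[0.1,-0.2,3.6,0,0.1],[0.1,-0.2,3.0,0,0.1],[0,0,1,0,0.1]]]' 5; python3 - <<'E'
from h import *
togo([.5246,-.279,.215],.19)
c=cam("wrist");im=camera("wrist");cv2.imwrite("pics/w2.png",im[:,:,::-1])
np.savez("w2",K=c[0],R=c[1],t=c[2])
print(proj("",[.5246,-.279,.091],c),proj("",[.5133,-.22,.091],c))
E
```

```text
time: 5.4
position: [0.529, -0.3119, 0.2206]
tool_rot: [0.452, 0.542, -0.448, 0.548]
ft_force: [0.2, -0.1, -0.3]
grip_width: 0.0298
t 5.4 pos [ 0.529  -0.3119  0.2206] w 0.0298 F [ 0.21 -0.08 -0.25] x-axis [ 0.009 -0.001 -1.   ]
shift cm [ 0.55  0.18 -3.31] turn 0.0 q6 -0.91
[320.27500516 147.11249245] [320.43481352  69.0108945 ]
```

View pics/w2.png

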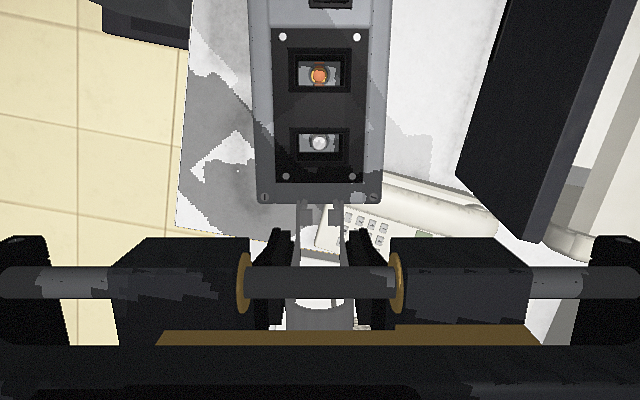

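```bash
python3 - <<'E'
import cv2
a=cv2.imread("pics/w2.png")[20:230,250:390]
cv2.imwrite("pics/w2c.png",cv2.resize(a,(400,600),interpolation=cv2.INTER_CUBIC))
print(600/210,400/140)
E
```

```text
2.857142857142857 2.857142857142857
```

View pics/w2c.png

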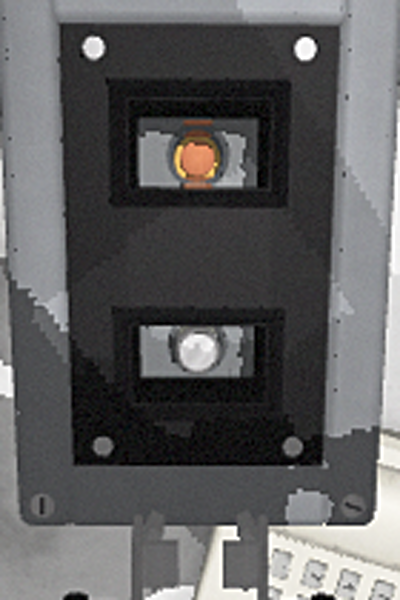

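```bash
python3 - <<'E'
from h import *
d=np.load("w2.npz");c=(d["K"],d["R"],d["t"])
s=600/210
T=lambda u,v:((u+.5)/s-.5+250,(v+.5)/s-.5+20)
P=[w("",T(u,v),.087,c) for u,v in((94,48),(305,48),(293,445),(103,446))]
for p in P:print(p.round(4))
print(np.mean(P,0),np.arctan2(*((P[1]+P[2]-P[0]-P[3])[[1,0]])),np.arctan2(*((P[1]+P[0]-P[2]-P[3])[[1,0]]))-np.pi/2,np.linalg.norm(P[1]-P[0]),np.linalg.norm(P[1]-P[2]))
print("fuse",w("",T(198,351),.061,c))
print("contact",w("",T(197,158),.014,c),w("",T(197,158),.036,c))
print("rims",w("",T(196.5,359),.088,c),w("",T(198.5,143.5),.088,c))
for z in(.125,.13,.135,.14):print("tips?",z,w("",T(148,520),z,c),w("",T(252,520),z,c))
E
```

```text
[ 0.4806 -0.2023  0.087 ]
[ 0.5357 -0.1916  0.087 ]
[ 0.5559 -0.2981  0.087 ]
[ 0.5007 -0.3089  0.087 ]
[ 0.51823648 -0.25022837  0.087     ] 0.1929154815298302 0.1865186873139093 0.05615132038515872 0.10835044971622843
fuse [ 0.52382854 -0.2793899   0.061     ]
contact [ 0.51248948 -0.2204226   0.014     ] [ 0.51256508 -0.22159401  0.036     ]
rims [ 0.52295975 -0.2782583   0.088     ] [ 0.5124395  -0.22062052  0.088     ]
tips? 0.125 [ 0.5172263 -0.3170713  0.125    ] [ 0.54404626 -0.31197395  0.125     ]
tips? 0.13 [ 0.51715514 -0.3154969   0.13      ] [ 0.54343104 -0.31050295  0.13      ]
tips? 0.135 [ 0.51708397 -0.3139225   0.135     ] [ 0.54281583 -0.30903195  0.135     ]
tips? 0.14 [ 0.5170128  -0.31234809  0.14      ] [ 0.54220062 -0.30756094  0.14      ]
```

```bash
python3 -m inch '[[[0,0.1,-2,0,0.1],[0,0.1,-1.3,0,0.1],[0,0,0,0,0.1],[0,0,0,0,0.1]]]' 5;  python3 -c "
from h import *
togo([.5235,-.279,.119],.19)"
```

```text
time: 5.78
position: [0.5231, -0.2765, 0.2187]
tool_rot: [0.453, 0.544, -0.449, 0.546]
ft_force: [0.0, -0.6, -1.9]
grip_width: 0.0292
t 5.78 pos [ 0.5231 -0.2765  0.2187] w 0.0292 F [ 0.01 -0.62 -1.87] x-axis [ 0.006  0.003 -1.   ]
shift cm [ 9.97 -0.08  0.26] turn -0.002 q6 -0.869
```

```bash
python3 -m inch '[[[1.5,0,0.2,0,0.1],[2,0,0,0,0.1],[1,0,0,0,0.1],[0,0,0,0,0.1]]]' 5;  python3 -c "
from h import *
togo([.5235,-.279,.119],.19)"
```

```text
time: 6.12
position: [0.5254, -0.2754, 0.1748]
tool_rot: [0.451, 0.543, -0.447, 0.549]
ft_force: [-0.5, 0.3, -0.6]
grip_width: 0.0297
t 6.12 pos [ 0.5254 -0.2754  0.1748] w 0.0297 F [-0.55  0.35 -0.63] x-axis [ 0.01 -0.   -1.  ]
shift cm [ 5.58 -0.31  0.31] turn 0.004 q6 -0.872
```

```bash
python3 -m inch '[[[0,-0.35,0.4,0,0.1],[0,0,0.05,0,0.1],[0,0,0,0,0.1]]]' 5;  python3 -c "
from h import *
togo([.5235,-.279,.119],.19)"
```

```text
time: 6.37
position: [0.5231, -0.2804, 0.1755]
tool_rot: [0.451, 0.544, -0.447, 0.549]
ft_force: [-0.5, 0.5, -0.7]
grip_width: 0.0295
t 6.37 pos [ 0.5231 -0.2804  0.1755] w 0.0295 F [-0.48  0.53 -0.72] x-axis [ 0.01 -0.   -1.  ]
shift cm [ 5.65  0.01 -0.14] turn 0.006 q6 -0.883
```

```bash
python3 -m inch '[[[1,0,-0.05,0,0.1],[1,0,0,0,0.1],[1,0,0,0,0.1]]]' 5;  python3 -c "
from h import *
togo([.5235,-.279,.119],.19)"
```

```text
time: 6.62
position: [0.5258, -0.2822, 0.1478]
tool_rot: [0.451, 0.54, -0.447, 0.552]
ft_force: [0.2, -0.1, 0.0]
grip_width: 0.0294
t 6.62 pos [ 0.5258 -0.2822  0.1478] w 0.0294 F [ 0.17 -0.14  0.03] x-axis [ 0.017 -0.006 -1.   ]
shift cm [ 2.87 -0.2  -0.39] turn 0.005 q6 -0.882
```

```bash
python3 -m inch '[[[0,-0.25,-0.25,0,0.1],[0,0,0,0,0.1]]]' 5;  python3 -c "
from h import *
togo([.5235,-.279,.119],.19)";python3 -m inch '[[[1,0,0,0,0.1],[0.7,0,0,0,0.1]]]' 5;  python3 -c "
from h import *
togo([.5235,-.279,.119],.19)"
```

```text
time: 6.78
position: [0.5211, -0.279, 0.1444]
tool_rot: [0.451, 0.542, -0.447, 0.55]
ft_force: [0.3, 1.0, 0.2]
grip_width: 0.0298
t 6.78 pos [ 0.5211 -0.279   0.1444] w 0.0298 F [0.3  1.01 0.25] x-axis [ 0.013 -0.003 -1.   ]
shift cm [2.54 0.2  0.03] turn 0.005 q6 -0.883
time: 6.95
position: [0.5218, -0.2794, 0.1272]
tool_rot: [0.451, 0.541, -0.447, 0.551]
ft_force: [-0.2, -0.4, -1.6]
grip_width: 0.0294
t 6.95 pos [ 0.5218 -0.2794  0.1272] w 0.0294 F [-0.23 -0.44 -1.62] x-axis [ 0.015 -0.004 -1.   ]
shift cm [ 0.83  0.17 -0.02] turn 0.005 q6 -0.883
```

```bash
python3 -m inch '[[[0.5,0.05,0,0,0.1],[0.1,0,0,0,0.1]]]' 5; for i in 1 2 ; do python3 -m inch '[[[0.2,0,0,0,0.1]]]'; done; python3 -c "
from h import *
togo([.5235,-.279,.119],.19)"
```

```text
time: 7.12
position: [0.5217, -0.2789, 0.119]
tool_rot: [0.451, 0.542, -0.447, 0.55]
ft_force: [0.0, 0.5, -0.2]
grip_width: 0.0297
time: 7.2
position: [0.5222, -0.2791, 0.1169]
tool_rot: [0.451, 0.542, -0.447, 0.551]
ft_force: [-0.2, -0.2, 7.5]
grip_width: 0.0296
time: 7.28
position: [0.5232, -0.2799, 0.1158]
tool_rot: [0.451, 0.541, -0.447, 0.552]
ft_force: [-0.1, 0.1, 7.8]
grip_width: 0.0297
t 7.28 pos [ 0.5232 -0.2799  0.1158] w 0.0297 F [-0.12  0.09  7.81] x-axis [ 0.015 -0.005 -1.   ]
shift cm [-0.32  0.06 -0.08] turn 0.005 q6 -0.883
```

```bash
python3 -m inch '[[[-0.05,0,0,0,0.1],[0,0,0,0,0.1],[0,0,0,0,0.1],[0,0,0,0,0.1]]]' 32;  python3 -c "
from h import *
togo([.5235,-.279,.119],.19)"
```

```text
time: 7.62
position: [0.523, -0.2803, 0.1166]
tool_rot: [0.451, 0.541, -0.447, 0.552]
ft_force: [-0.1, -0.5, -0.9]
grip_width: 0.0265
t 7.62 pos [ 0.523  -0.2803  0.1166] w 0.0265 F [-0.13 -0.51 -0.93] x-axis [ 0.015 -0.006 -1.   ]
shift cm [-0.24  0.07 -0.12] turn 0.005 q6 -0.883
```

```bash
python3 -m inch '[[[-1,0,0,0,0.1],[-1.5,0,0,0,0.1],[-1.5,0,0,0,0.1],[-1.5,0,0,0,0.1]]]' 32; python3 -m inch '[[[-1.5,0,0,0,0.1],[-1.5,0,0,0,0.1],[-1.3,0,0,0,0.1],[0,0,0,0,0.1],[0,0,0,0,0.1]]]' 32; python3 -c "
from h import *
togo([.5127,-.2205,.216],.19)"
```

```text
time: 7.95
position: [0.5209, -0.2787, 0.171]
tool_rot: [0.451, 0.543, -0.447, 0.549]
ft_force: [0.3, -0.0, -1.1]
grip_width: 0.0265
time: 8.37
position: [0.5225, -0.2794, 0.2227]
tool_rot: [0.452, 0.54, -0.446, 0.553]
ft_force: [0.0, -0.7, -0.6]
grip_width: 0.0265
t 8.37 pos [ 0.5225 -0.2794  0.2227] w 0.0265 F [ 0.01 -0.65 -0.59] x-axis [ 0.019 -0.006 -1.   ]
shift cm [ 0.61  0.16 -5.97] turn 0.005 q6 -0.882
```

```bash
python3 -m inch '[[[0,0.08,-3,0,0.1],[0,0.08,-2.8,0,0.1],[0.2,0,0,0,0.1]]]' 32; cat >> h.py <<'E'
def foot(L,p=(.5127,-.2205),yaw=.19):
    "shift (tool y,z cm) to bring the point L ahead of the TCP over p"
    o=robot.get_obs();R=Ro.from_quat(o["tool_rot"]);f=o["position"]+L*R.as_matrix()[:,0]
    print("t",round(o["time"],2),"foot",f.round(4),"F",o["ft_force"].round(1),"M",o["moment"].round(2),"ax",R.as_matrix()[:,0].round(3),"shift",(100*R.inv().apply([p[0]-f[0],p[1]-f[1],0])).round(2))
E
python3 - <<'E'
from h import *
togo([.5127,-.2205,.216],.19)
foot(.106)
c=cam("wrist");im=camera("wrist");foot(.106)
a=im[20:230,240:400]
cv2.imwrite("pics/w3.png",cv2.resize(a[:,:,::-1],(456,600),interpolation=cv2.INTER_CUBIC))
np.savez("w3",K=c[0],R=c[1],t=c[2])
o=robot.get_obs();A=Ro.from_quat(o["tool_rot"]).as_matrix()[:,0]
for L in(.057,.071,.106):print(L,(proj("",o["position"]+L*A,c)-[240,20])*600/210)
print((proj("",[.5127,-.2205,.091],c)-[240,20])*600/210)
E
```

```text
time: 8.62
position: [0.5127, -0.2223, 0.2194]
tool_rot: [0.453, 0.538, -0.447, 0.553]
ft_force: [-0.1, 0.3, -0.3]
grip_width: 0.0263
t 8.62 pos [ 0.5127 -0.2223  0.2194] w 0.0263 F [-0.14  0.32 -0.27] x-axis [ 0.021 -0.007 -1.   ]
shift cm [ 0.34  0.02 -0.18] turn 0.001 q6 -0.807
t 8.62 foot [ 0.5149 -0.223   0.1135] F [-0.1  0.3 -0.3] M [ 0.02 -0.05 -0.02] ax [ 0.021 -0.007 -1.   ] shift [-0.01 -0.17 -0.29]
t 8.67 foot [ 0.5155 -0.2252  0.113 ] F [ 0.1  0.  -1. ] M [-0.   -0.05  0.04] ax [ 0.021 -0.009 -1.   ] shift [-0.01 -0.18 -0.51]
0.057 [227.47759628 566.87024423]
0.071 [227.45669967 546.91887851]
0.106 [227.41363689 505.80401846]
[219.65547342 467.17873954]
```

View pics/w3.png

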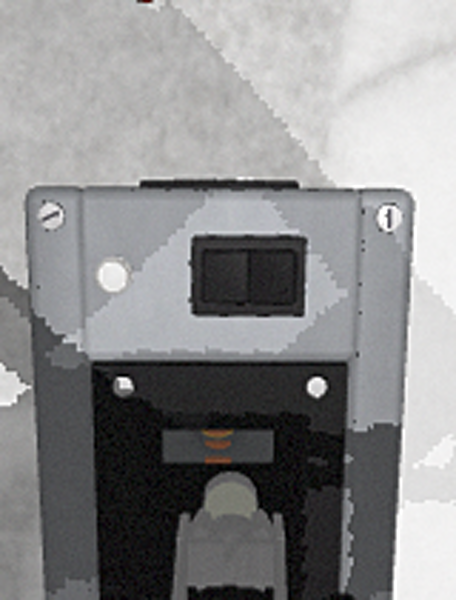

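```bash
python3 -m inch '[[[0,-0.2,-0.35,0,0.1],[0.1,0,0,0,0.1]]]' 32; python3 -c "
from h import *
foot(.106)"; python3 -m inch '[[[0,0,0,0,0.1]]]' 32; python3 -c "
from h import *
foot(.106)"
```

```text
time: 8.83
position: [0.5105, -0.2212, 0.2169]
tool_rot: [0.452, 0.538, -0.448, 0.553]
ft_force: [-0.6, -0.8, -0.6]
grip_width: 0.0262
t 8.83 foot [ 0.5126 -0.2221  0.111 ] F [-0.6 -0.8 -0.6] M [-0.01 -0.12  0.01] ax [ 0.02  -0.009 -1.   ] shift [-0.    0.04 -0.16]
time: 8.92
position: [0.5105, -0.2217, 0.2165]
tool_rot: [0.452, 0.538, -0.448, 0.553]
ft_force: [0.7, 0.3, -0.8]
grip_width: 0.0259
t 8.92 foot [ 0.5127 -0.2227  0.1105] F [ 0.7  0.3 -0.8] M [-0.   -0.13 -0.  ] ax [ 0.02  -0.009 -1.   ] shift [-0.    0.05 -0.21]
```

```bash
python3 -m inch '[[[0.3,0.05,-0.15,0,0.1],[1.2,0,0,0,0.1]]]' 32; python3 -c "
from h import *
foot(.106)"; python3 -m inch '[[[1.2,0,0,0,0.1],[0.7,0,0,0,0.1]]]' 32; python3 -c "
from h import *
foot(.106)"
```

```text
time: 9.08
position: [0.5127, -0.2225, 0.2027]
tool_rot: [0.452, 0.536, -0.448, 0.555]
ft_force: [-0.0, -0.4, -1.7]
grip_width: 0.0265
t 9.08 foot [ 0.5153 -0.2238  0.0967] F [-0.  -0.4 -1.7] M [ 0.07 -0.14  0.06] ax [ 0.024 -0.012 -1.   ] shift [-0.01 -0.19 -0.37]
time: 9.25
position: [0.5136, -0.224, 0.1823]
tool_rot: [0.453, 0.535, -0.449, 0.555]
ft_force: [0.4, 0.1, -1.6]
grip_width: 0.0263
t 9.25 foot [ 0.5162 -0.2254  0.0764] F [ 0.4  0.1 -1.6] M [ 0.04 -0.08 -0.05] ax [ 0.025 -0.013 -1.   ] shift [-0.02 -0.26 -0.54]
```

```bash
python3 -m inch '[[[0,-0.25,-0.5,0,0.1]]]' 32; python3 -c "
from h import *
foot(.106)"; python3 -m inch '[[[1.5,-0.05,-0.1,0,0.1]]]' 32; python3 -c "
from h import *
foot(.106)"
```

```text
time: 9.33
position: [0.5103, -0.2204, 0.1807]
tool_rot: [0.453, 0.535, -0.449, 0.554]
ft_force: [-0.2, 0.1, -0.9]
grip_width: 0.026
t 9.33 foot [ 0.5128 -0.2218  0.0748] F [-0.2  0.1 -0.9] M [ 0.02 -0.07 -0.06] ax [ 0.024 -0.013 -1.   ] shift [-0.    0.01 -0.13]
time: 9.42
position: [0.5108, -0.2202, 0.1672]
tool_rot: [0.453, 0.534, -0.449, 0.555]
ft_force: [0.8, -0.1, -0.5]
grip_width: 0.0265
t 9.42 foot [ 0.5136 -0.2217  0.0613] F [ 0.8 -0.1 -0.5] M [-0.01 -0.1   0.03] ax [ 0.027 -0.015 -1.   ] shift [-0.   -0.07 -0.14]
```

```bash
python3 -m inch '[[[1.3,-0.12,-0.2,0,0.1]]]' 32; python3 -c "
from h import *
foot(.106)"; python3 -m inch '[[[0.5,-0.05,-0.05,0,0.1]]]' 32; python3 -c "
from h import *
foot(.106)"
```

```text
time: 9.5
position: [0.5097, -0.2189, 0.1539]
tool_rot: [0.453, 0.533, -0.449, 0.555]
ft_force: [0.1, 0.1, -1.2]
grip_width: 0.0261
t 9.5 foot [ 0.5126 -0.2205  0.048 ] F [ 0.1  0.1 -1.2] M [-0.   -0.03 -0.03] ax [ 0.028 -0.015 -0.999] shift [ 0.    0.01 -0.  ]
time: 9.58
position: [0.5082, -0.2179, 0.1477]
tool_rot: [0.453, 0.534, -0.449, 0.554]
ft_force: [-0.3, -0.1, -1.3]
grip_width: 0.0263
t 9.58 foot [ 0.511  -0.2194  0.0418] F [-0.3 -0.1 -1.3] M [-0.03 -0.08 -0.03] ax [ 0.026 -0.014 -1.   ] shift [0.01 0.15 0.14]
```

```bash
python3 -m inch '[[[0.3,0.08,0.1,0,0.1]]]' 32; python3 -c "
from h import *
foot(.106)"; python3 -m inch '[[[0.3,0,0,0,0.1]]]' 32; python3 -c "
from h import *
foot(.106)"
```

```text
time: 9.67
position: [0.5089, -0.2185, 0.1444]
tool_rot: [0.453, 0.535, -0.449, 0.554]
ft_force: [-0.8, 0.3, 2.6]
grip_width: 0.0264
t 9.67 foot [ 0.5115 -0.2199  0.0385] F [-0.8  0.3  2.6] M [-0.15 -0.05 -0.03] ax [ 0.025 -0.013 -1.   ] shift [0.   0.11 0.08]
time: 9.75
position: [0.5094, -0.2192, 0.1417]
tool_rot: [0.453, 0.534, -0.449, 0.555]
ft_force: [0.6, -0.6, -0.8]
grip_width: 0.0263
t 9.75 foot [ 0.5122 -0.2206  0.0357] F [ 0.6 -0.6 -0.8] M [-0.11 -0.13 -0.05] ax [ 0.026 -0.014 -1.   ] shift [ 0.    0.05 -0.  ]
```

```bash
for i in 1 2; do python3 -m inch '[[[0.25,0.03,0,0,0.1]]]' 32; done; python3 -c "
from h import *
foot(.106)"
```

```text
time: 9.83
position: [0.51, -0.2195, 0.1394]
tool_rot: [0.453, 0.534, -0.449, 0.555]
ft_force: [-0.2, -0.6, -1.0]
grip_width: 0.0263
time: 9.92
position: [0.5106, -0.2198, 0.1372]
tool_rot: [0.453, 0.534, -0.449, 0.555]
ft_force: [-0.3, -0.7, 0.1]
grip_width: 0.0261
t 9.92 foot [ 0.5135 -0.2214  0.0312] F [-0.3 -0.7  0.1] M [-0.14  0.09 -0.  ] ax [ 0.027 -0.015 -1.   ] shift [-0.   -0.06 -0.1 ]
```

```bash
python3 -m inch '[[[0.2,0,0,0,0.1]]]' 32; python3 -c "
from h import *
foot(.106)"
```

```text
time: 10.0
position: [0.5107, -0.22, 0.1354]
tool_rot: [0.453, 0.534, -0.449, 0.555]
ft_force: [-1.2, 0.1, 1.7]
grip_width: 0.0264
t 10.0 foot [ 0.5136 -0.2217  0.0294] F [-1.2  0.1  1.7] M [-0.03  0.12  0.01] ax [ 0.027 -0.016 -1.   ] shift [-0.   -0.06 -0.13]
```

```bash
python3 -m inch '[[[0.2,-0.05,-0.05,0,0.1]]]' 32; python3 -m inch '[[[0.2,-0.03,-0.03,0,0.1]]]' 32; python3 -c "
from h import *
foot(.106)"
```

```text
time: 10.08
position: [0.5105, -0.22, 0.1338]
tool_rot: [0.453, 0.533, -0.449, 0.556]
ft_force: [-0.7, 0.9, 3.6]
grip_width: 0.0261
time: 10.17
position: [0.5106, -0.22, 0.1322]
tool_rot: [0.453, 0.533, -0.449, 0.556]
ft_force: [-0.9, -0.5, 3.1]
grip_width: 0.0265
t 10.17 foot [ 0.5136 -0.2219  0.0262] F [-0.9 -0.5  3.1] M [-0.04  0.12 -0.02] ax [ 0.028 -0.017 -0.999] shift [-0.   -0.06 -0.15]
```

```bash
python3 -m inch '[[[0.2,-0.03,-0.03,0,0.1]]]' 32; python3 -c "
from h import *
foot(.106)"
```

```text
time: 10.25
position: [0.5105, -0.22, 0.1306]
tool_rot: [0.453, 0.532, -0.449, 0.556]
ft_force: [-1.3, -0.1, 2.2]
grip_width: 0.0263
t 10.25 foot [ 0.5136 -0.2219  0.0246] F [-1.3 -0.1  2.2] M [-0.07  0.11 -0.08] ax [ 0.029 -0.018 -0.999] shift [-0.01 -0.06 -0.15]
```

```bash
python3 -m inch '[[[0.2,-0.03,-0.03,0,0.1]]]' 32; python3 -m inch '[[[0.2,-0.03,-0.03,0,0.1]]]' 32
```

```text
time: 10.33
position: [0.5104, -0.22, 0.1288]
tool_rot: [0.453, 0.532, -0.449, 0.557]
ft_force: [-1.0, 0.1, 3.6]
grip_width: 0.0263
time: 10.42
position: [0.5103, -0.2199, 0.127]
tool_rot: [0.453, 0.532, -0.449, 0.557]
ft_force: [-1.5, -0.5, 4.3]
grip_width: 0.0268
```

```bash
python3 -m inch '[[[0.2,-0.03,-0.03,0,0.1]]]' 32; python3 -c "
from h import *
foot(.106)"
```

```text
time: 10.5
position: [0.5102, -0.2199, 0.1252]
tool_rot: [0.453, 0.531, -0.449, 0.557]
ft_force: [-0.7, -0.1, 7.9]
grip_width: 0.0263
t 10.5 foot [ 0.5136 -0.2219  0.0193] F [-0.7 -0.1  7.9] M [-0.06  0.14 -0.  ] ax [ 0.031 -0.019 -0.999] shift [-0.01 -0.06 -0.16]
```

```bash
python3 -m inch '[[[0.12,-0.02,-0.02,0,0.1]]]' 32
```

```text
time: 10.58
position: [0.5106, -0.2203, 0.1249]
tool_rot: [0.453, 0.531, -0.449, 0.558]
ft_force: [-2.4, -0.3, 15.2]
grip_width: 0.0262
```

```bash
python3 -m inch '[[[0.12,-0.02,-0.02,0,0.1]]]' 32
```

```text
time: 10.67
position: [0.5109, -0.2206, 0.1249]
tool_rot: [0.453, 0.53, -0.449, 0.559]
ft_force: [-4.1, -0.0, 14.7]
grip_width: 0.0262
```

```bash
python3 -m inch '[[[0.12,-0.02,-0.02,0,0.1]]]' 32
```

```text
time: 10.75
position: [0.5108, -0.2208, 0.1249]
tool_rot: [0.452, 0.53, -0.449, 0.559]
ft_force: [-2.6, 1.3, 12.1]
grip_width: 0.0262
```

```bash
python3 -m inch '[[[0,0,0,0,0.1],[0,0,0,0,0.1],[0,0,0,0,0.1]]]' 5; python3 -c "
from h import *
foot(.071)"
```

```text
time: 11.0
position: [0.5114, -0.2208, 0.1253]
tool_rot: [0.453, 0.529, -0.449, 0.56]
ft_force: [-0.7, -0.2, 3.2]
grip_width: 0.0294
t 11.0 foot [ 0.514  -0.2224  0.0543] F [-0.7 -0.2  3.2] M [-0.02  0.04 -0.02] ax [ 0.037 -0.023 -0.999] shift [-0.01 -0.09 -0.21]
```

```bash
python3 -m inch '[[[0.15,0,0,0,0.1]]]' 5; python3 -m inch '[[[-0.3,0,0,0,0.1]]]' 5;python3 -m inch '[[[-0.8,-0.05,-0.1,0,0.1]]]' 5; python3 -c "
from h import *
foot(.071)"
```

```text
time: 11.08
position: [0.512, -0.221, 0.1241]
tool_rot: [0.453, 0.529, -0.449, 0.56]
ft_force: [0.7, -0.2, 6.8]
grip_width: 0.0295
time: 11.17
position: [0.5116, -0.2207, 0.1263]
tool_rot: [0.453, 0.529, -0.449, 0.56]
ft_force: [-0.6, 0.5, -0.3]
grip_width: 0.0299
time: 11.25
position: [0.51, -0.2192, 0.1333]
tool_rot: [0.453, 0.53, -0.449, 0.559]
ft_force: [-0.1, 0.3, 0.4]
grip_width: 0.0292
t 11.25 foot [ 0.5125 -0.2207  0.0623] F [-0.1  0.3  0.4] M [ 0.01 -0.06  0.01] ax [ 0.035 -0.022 -0.999] shift [ 0.    0.02 -0.02]
```

```bash
python3 -m inch '[[[-1,0.04,0.02,0,0.1],[-1,0.04,0.02,0,0.1]]]' 5; python3 -c "
from h import *
foot(.071)"; python3 -m inch '[[[-1.5,0.04,0.02,0,0.1],[-2,0.04,0.02,0,0.1],[-2.5,0.04,0.02,0,0.1],[-2,0,0,0,0.1]]]' 5; python3 -c "
from h import *
foot(.071);togo([.4805,.0888,.22],.188)"
```

```text
time: 11.42
position: [0.5089, -0.2179, 0.1531]
tool_rot: [0.453, 0.532, -0.449, 0.557]
ft_force: [0.6, 0.2, -0.4]
grip_width: 0.0298
t 11.42 foot [ 0.5112 -0.2192  0.0821] F [ 0.6  0.2 -0.4] M [-0.04 -0.19 -0.05] ax [ 0.031 -0.019 -0.999] shift [0.01 0.13 0.16]
time: 11.75
position: [0.5054, -0.2147, 0.2351]
tool_rot: [0.453, 0.535, -0.449, 0.554]
ft_force: [0.4, 0.3, -0.6]
grip_width: 0.0296
t 11.75 foot [ 0.5071 -0.2156  0.1642] F [ 0.4  0.3 -0.6] M [ 0.   -0.12 -0.04] ax [ 0.025 -0.013 -1.   ] shift [0.02 0.45 0.58]
t 11.75 pos [ 0.5054 -0.2147  0.2351] w 0.0296 F [ 0.44  0.28 -0.57] x-axis [ 0.025 -0.013 -1.   ]
shift cm [  1.05   3.16 -30.3 ] turn -0.001 q6 -0.795
```

```bash
python3 - <<'E'
from h import *
c=cam("wrist");im=camera("wrist")
k=5;x0,y0=260,120
a=im[y0:y0+110,x0:x0+120]
cv2.imwrite("pics/w4.png",cv2.resize(a[:,:,::-1],None,fx=k,fy=k,interpolation=cv2.INTER_CUBIC))
for z in(.062,.070,.084):print(z,(proj("",[.5127,-.2205,z],c)-[x0,y0])*k,(proj("",[.5127+.00715*np.cos(.19),-.2205+.00715*np.sin(.19),z],c)-[x0,y0])*k)
np.savez("w4",K=c[0],R=c[1],t=c[2])
E
```

```text
0.062 [309.38268466 296.78277619] [346.2820945  296.48340164]
0.07 [310.57822141 307.35615678] [348.34434393 307.0451916 ]
0.084 [312.81149626 327.10733962] [352.1965376  326.77416309]
```

View pics/w4.png

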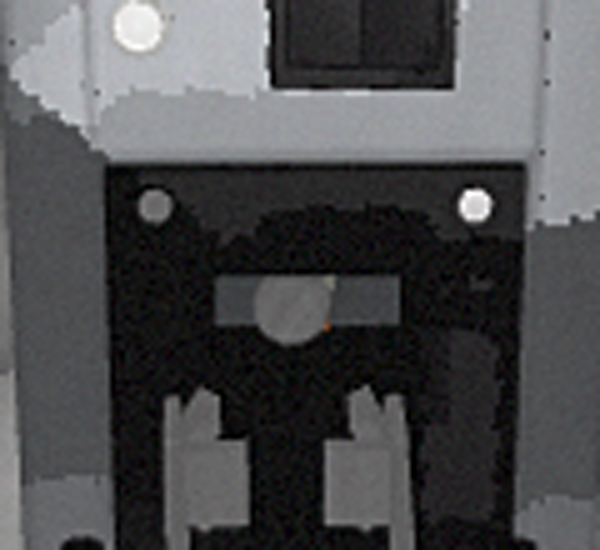

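```bash
python3 -m inch '[[[-1,0.3,-2.5,0,0.1],[-1,0.4,-3.8,0,0.1],[0,0.4,-3.8,0,0.1],[0,0.4,-3.8,0,0.1],[0,0.4,-3.8,0,0.1],[0,0.4,-3.8,0,0.1],[0,0.4,-3.8,0,0.1],[0,0.3,-2.8,0,0.1]]]' 5; python3 -c "
from h import *
togo([.4805,.0888,.22],.188);foot(.071,(.4805,.0888))"
```

```text
time: 12.47
position: [0.487, 0.0689, 0.2581]
tool_rot: [0.458, 0.523, -0.452, 0.559]
ft_force: [0.3, -0.4, -0.8]
grip_width: 0.0297
t 12.47 pos [0.487  0.0689 0.2581] w 0.0297 F [ 0.3  -0.36 -0.85] x-axis [ 0.045 -0.026 -0.999]
shift cm [ 3.72 -0.45 -2.2 ] turn -0.016 q6 -0.233
t 12.47 foot [0.4902 0.067  0.1872] F [ 0.3 -0.4 -0.8] M [ 0.04 -0.13  0.01] ax [ 0.045 -0.026 -0.999] shift [-0.1  -0.58 -2.31]
```

```bash
python3 -m inch '[[[-3,0,0,0,0.1],[-3,0,0,0,0.1],[-3,0,0,0,0.1]]]' 5; python3 -c "
from h import *
foot(.071,(.4805,.0888))";  python3 -m inch '[[[1.5,-0.3,-1,0,0.1],[1.5,0,-1,0,0.1],[1.5,0,0,0,0.1],[1.5,0,0,0,0.1],[1.5,0,0,0,0.1]]]' 5; python3 -c "
from h import *
foot(.071,(.4805,.0888))"
```

```text
time: 12.72
position: [0.4748, 0.0793, 0.3434]
tool_rot: [0.452, 0.532, -0.453, 0.555]
ft_force: [-0.2, -0.5, -1.0]
grip_width: 0.0295
t 12.72 foot [0.4765 0.0777 0.2724] F [-0.2 -0.5 -1. ] M [ 0.04 -0.11 -0.07] ax [ 0.024 -0.022 -0.999] shift [-0.01  0.59 -1.01]
time: 13.13
position: [0.4766, 0.0997, 0.2789]
tool_rot: [0.457, 0.525, -0.445, 0.564]
ft_force: [-0.7, -0.1, -1.3]
grip_width: 0.0295
t 13.13 foot [0.4804 0.0981 0.208 ] F [-0.7 -0.1 -1.3] M [ 0.01 -0.09 -0.03] ax [ 0.054 -0.022 -0.998] shift [ 0.02 -0.17  0.92]
```

```bash
python3 -m inch '[[[-4,0,0,0,0.1],[-4,0,0,0,0.1],[-4,0,0,0,0.1],[-4,0,0,0,0.1]]]' 5; python3 -c "
from h import *
foot(.071,(.4805,.0888))";  python3 -m inch '[[[0,0,0,0,0.1]]]' 5; python3 -c "
from h import *
foot(.071,(.4805,.0888))"; python3 -m inch '[[[4,0,0,0,0.1],[4,0,0,0,0.1],[4,0,0,0,0.1]]]' 5;python3 -c "
from h import *
foot(.071,(.4805,.0888))"
```

```text
time: 13.47
position: [0.459, 0.1034, 0.4257]
tool_rot: [0.447, 0.538, -0.455, 0.551]
ft_force: [1.3, 1.0, -1.3]
grip_width: 0.0295
t 13.47 foot [0.4595 0.1019 0.3547] F [ 1.3  1.  -1.3] M [-0.07 -0.19  0.02] ax [ 0.007 -0.021 -1.   ] shift [0.04 1.82 1.68]
time: 13.55
position: [0.4622, 0.1037, 0.4335]
tool_rot: [0.45, 0.534, -0.452, 0.555]
ft_force: [1.2, -0.3, 0.3]
grip_width: 0.0293
t 13.55 foot [0.4637 0.1023 0.3625] F [ 1.2 -0.3  0.3] M [-0.   -0.18  0.01] ax [ 0.022 -0.021 -1.   ] shift [0.06 1.4  1.64]
time: 13.8
position: [0.4747, 0.1019, 0.325]
tool_rot: [0.459, 0.524, -0.443, 0.565]
ft_force: [1.1, 0.9, -0.9]
grip_width: 0.0293
t 13.8 foot [0.479  0.1005 0.2541] F [ 1.1  0.9 -0.9] M [ 0.03 -0.09  0.01] ax [ 0.06  -0.02  -0.998] shift [ 0.03 -0.07  1.18]
```

```bash
for i in 1 2; do python3 -m inch '[[[0,0,0,0,0.1]]]' 5 >/dev/null; python3 -c "
from h import *
foot(.071,(.4805,.0888));o=robot.get_obs();print(o['position'].round(4),o['joint_velocities'].round(3),o['q'].round(4))"; done
```

```text
t 13.88 foot [0.4725 0.1004 0.2475] F [-1.8 -0.6 -1.1] M [ 0.03  0.09 -0.02] ax [ 0.045 -0.02  -0.999] shift [0.06 0.56 1.29]
[0.4694 0.1018 0.3184] [ 0.007 -0.083 -0.11   0.004  0.068 -0.   ] [-0.0072  0.2109  1.6952 -0.0213  1.1907 -0.1878]
t 13.97 foot [0.472  0.1004 0.2473] F [-0.1 -0.3  0.1] M [-0.03 -0.07 -0.02] ax [ 0.043 -0.02  -0.999] shift [0.06 0.62 1.3 ]
[0.469  0.1018 0.3183] [-0.003  0.037  0.081 -0.004 -0.007 -0.001] [-0.0072  0.2112  1.6952 -0.0212  1.1921 -0.1878]
```

```bash
python3 -m inch '[[[-4,0.3,0.6,0,0.1],[-4,0.3,0.6,0,0.1],[-4,0.3,0,0,0.1],[-4,0.3,0,0,0.1],[0,0,0,0,0.1],[0,0,0,0,0.1]]]' 5; python3 -c "
from h import *
foot(.071,(.4805,.0888))"; python3 -m inch '[[[1,0,0,0,0.1],[1,0,0,0,0.1],[1,0,0,0,0.1],[1,0,0,0,0.1],[1,0,0,0,0.1],[1,0,0,0,0.1],[0.5,0,0,0,0.1],[0,0,0,0,0.1]]]' 5; python3 -c "
from h import *
foot(.071,(.4805,.0888))"
```

```text
time: 14.47
position: [0.4728, 0.0957, 0.4928]
tool_rot: [0.455, 0.529, -0.447, 0.56]
ft_force: [-0.8, -0.7, -1.6]
grip_width: 0.0294
t 14.47 foot [0.4757 0.0943 0.4219] F [-0.8 -0.7 -1.6] M [-0.03 -0.07  0.01] ax [ 0.041 -0.02  -0.999] shift [0.03 0.37 0.63]
time: 15.13
position: [0.4697, 0.0947, 0.4174]
tool_rot: [0.452, 0.532, -0.449, 0.557]
ft_force: [0.0, -0.6, -0.2]
grip_width: 0.0296
t 15.13 foot [0.4718 0.0934 0.3464] F [ 0.  -0.6 -0.2] M [ 0.04 -0.06 -0.04] ax [ 0.03  -0.019 -0.999] shift [0.03 0.76 0.61]
```

```bash
python3 -m inch '[[[1,0.3,0.3,0,0.1],[1,0.3,0.3,0,0.1],[1,0,0,0,0.1],[1,0,0,0,0.1],[1,0,0,0,0.1],[1,0,0,0,0.1],[0.5,0,0,0,0.1],[0,0,0,0,0.1]]]' 5; python3 -c "
from h import *
foot(.071,(.4805,.0888))"; python3 -m inch '[[[1,0,0,0,0.1],[1,0,0,0,0.1],[1,0,0,0,0.1],[1,0,0,0,0.1],[1,0,0,0,0.1],[1,0,0,0,0.1],[0.5,0,0,0,0.1],[0,0,0,0,0.1]]]' 5; python3 -c "
from h import *
foot(.071,(.4805,.0888))"
```

```text
time: 15.8
position: [0.48, 0.0868, 0.3436]
tool_rot: [0.451, 0.533, -0.45, 0.556]
ft_force: [-0.6, -0.3, -0.4]
grip_width: 0.0295
t 15.8 foot [0.4818 0.0854 0.2726] F [-0.6 -0.3 -0.4] M [-0.   -0.07 -0.01] ax [ 0.026 -0.02  -0.999] shift [-0.01 -0.06 -0.36]
time: 16.47
position: [0.4866, 0.0844, 0.2784]
tool_rot: [0.453, 0.53, -0.448, 0.559]
ft_force: [0.4, -1.2, -0.6]
grip_width: 0.0295
t 16.47 foot [0.489  0.0829 0.2074] F [ 0.4 -1.2 -0.6] M [-0.01 -0.06 -0.06] ax [ 0.035 -0.02  -0.999] shift [-0.04 -0.73 -0.73]
```

```bash
python3 -m inch '[[[0.8,-0.4,-0.4,0,0.1],[0.8,-0.3,-0.3,0,0.1],[1,-0.05,-0.05,0,0.1],[1,-0.05,-0.05,0,0.1],[1,-0.05,-0.05,0,0.1],[0.5,0,0,0,0.1]]]' 5; python3 -c "
from h import *
foot(.071,(.4805,.0888));togo([.4805,.0888,.08],.188)"
```

```text
time: 16.97
position: [0.4793, 0.0914, 0.2265]
tool_rot: [0.455, 0.528, -0.446, 0.561]
ft_force: [-0.7, -0.0, -0.4]
grip_width: 0.0297
t 16.97 foot [0.4823 0.09   0.1555] F [-0.7 -0.  -0.4] M [-0.05 -0.    0.02] ax [ 0.043 -0.02  -0.999] shift [-0.01 -0.2   0.08]
t 16.97 pos [0.4793 0.0914 0.2265] w 0.0297 F [-0.67 -0.04 -0.41] x-axis [ 0.043 -0.02  -0.999]
shift cm [14.64 -0.49 -0.13] turn -0.0 q6 -0.205
```

```bash
python3 -m inch '[[[1,-0.15,0.05,0,0.1],[1.2,-0.05,-0.03,0,0.1],[1.2,-0.05,-0.03,0,0.1],[1.2,-0.05,-0.03,0,0.1],[1.2,-0.05,-0.03,0,0.1],[1.2,-0.05,-0.03,0,0.1],[1.0,-0.05,-0.03,0,0.1]]]' 20; python3 -c "
from h import *
foot(.071,(.4813,.0889))"; python3 -m inch '[[[0,0,0,0,0.1]]]' 20 ; python3 -c "
from h import *
foot(.071,(.4813,.0889))"
```

```text
time: 17.55
position: [0.4798, 0.0916, 0.1448]
tool_rot: [0.456, 0.526, -0.444, 0.563]
ft_force: [-0.8, 0.1, -0.1]
grip_width: 0.0255
t 17.55 foot [0.4835 0.0902 0.0739] F [-0.8  0.1 -0.1] M [ 0.03 -0.06 -0.02] ax [ 0.052 -0.02  -0.998] shift [-0.01 -0.24  0.09]
time: 17.63
position: [0.4787, 0.0917, 0.1432]
tool_rot: [0.456, 0.527, -0.445, 0.563]
ft_force: [0.5, -0.9, -0.5]
grip_width: 0.0253
t 17.63 foot [0.4821 0.0903 0.0723] F [ 0.5 -0.9 -0.5] M [-0.02  0.01  0.  ] ax [ 0.048 -0.02  -0.999] shift [-0.   -0.1   0.13]
```

```bash
python3 - <<'E'
from h import *
c=cam("wrist");im=camera("wrist")
k=6;x0,y0=255,150
a=im[y0:y0+95,x0:x0+130]
cv2.imwrite("pics/w5.png",cv2.resize(a[:,:,::-1],None,fx=k,fy=k,interpolation=cv2.INTER_CUBIC))
H=np.array([.4805,.0888]);ca,sa=np.cos(.188),np.sin(.188)
for x,y in((-.028,.02),(.028,.02),(.028,-.02),(-.028,-.02),(-.01675,.00925),(.01675,.00925)):print(x,y,((proj("",[H[0]+ca*x-sa*y,H[1]+sa*x+ca*y,.048],c)-[x0,y0])*k).round())
foot(.071,(.4813,.0889))
np.savez("w5",K=c[0],R=c[1],t=c[2])
E
```

```text
-0.028 0.02 [132. 141.]
0.028 0.02 [592. 137.]
0.028 -0.02 [582. 441.]
-0.028 -0.02 [143. 447.]
-0.01675 0.00925 [227. 225.]
0.01675 0.00925 [499. 222.]
t 17.68 foot [0.4826 0.0904 0.0731] F [-0.5  1.1 -0.6] M [ 0.01 -0.03 -0.01] ax [ 0.049 -0.02  -0.999] shift [-0.   -0.15  0.12]
```

View pics/w5.png

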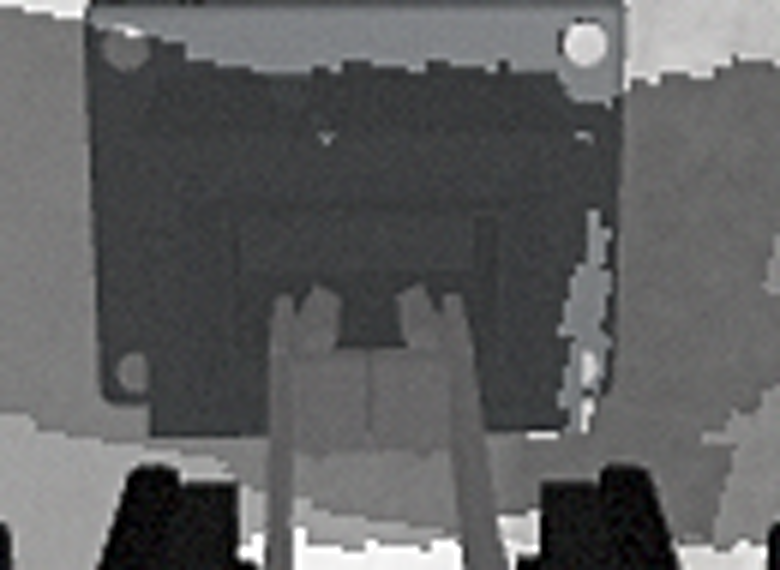

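```bash
python3 - <<'E'
from h import *
d=np.load("w5.npz");c=(d["K"],d["R"],d["t"])
T=lambda u,v:((u+.5)/6-.5+255,(v+.5)/6-.5+150)
H=np.array([.4805,.0888]);ca,sa=np.cos(.188),np.sin(.188)
for u,v,z in((280,294,.073),(455,292,.073),(368,208,.048),(585,43,.009),(127,47,.009)):
    p=w("",T(u,v),z,c);e=p[:2]-H;print(z,p.round(4),"holder xy",(ca*e[0]+sa*e[1]).round(4),(-sa*e[0]+ca*e[1]).round(4))
E
```

```text
0.073 [0.4686 0.0955 0.073 ] holder xy -0.0104 0.0088
0.073 [0.4878 0.0992 0.073 ] holder xy 0.0092 0.0088
0.048 [0.4786 0.1002 0.048 ] holder xy 0.0003 0.0116
0.009 [0.5073 0.1185 0.009 ] holder xy 0.0319 0.0241
0.009 [0.4448 0.1064 0.009 ] holder xy -0.0318 0.0239
```

```bash
python3 -m inch '[[[1,0,0.08,0,0.1],[1.0,-0.07,-0.02,0,0.1]]]' 20; python3 -c "
from h import *
foot(.071,(.4820,.0897))"; python3 -m inch '[[[0.5,-0.03,-0.01,0,0.1]]]' 20; python3 -c "
from h import *
foot(.071,(.4820,.0897))"
```

```text
time: 17.85
position: [0.4819, 0.0909, 0.1261]
tool_rot: [0.457, 0.525, -0.443, 0.565]
ft_force: [0.1, -0.2, -0.0]
grip_width: 0.0256
t 17.85 foot [0.4859 0.0895 0.0553] F [ 0.1 -0.2 -0. ] M [ 0.06 -0.08 -0.  ] ax [ 0.056 -0.02  -0.998] shift [-0.02 -0.38 -0.09]
time: 17.93
position: [0.4822, 0.0909, 0.1212]
tool_rot: [0.457, 0.525, -0.443, 0.565]
ft_force: [-0.1, 0.7, -0.8]
grip_width: 0.0258
t 17.93 foot [0.4862 0.0895 0.0503] F [-0.1  0.7 -0.8] M [ 0.05 -0.07  0.05] ax [ 0.057 -0.02  -0.998] shift [-0.02 -0.41 -0.1 ]
```

```bash
python3 -m inch '[[[0,-0.35,-0.03,0,0.1],[0.5,-0.05,-0.02,0,0.1]]]' 20; python3 -c "
from h import *
foot(.071,(.4820,.0897))"; python3 -m inch '[[[0.5,-0.06,-0.02,0,0.1]]]' 20; python3 -c "
from h import *
foot(.071,(.4820,.0897))"
```

```text
time: 18.1
position: [0.4792, 0.0906, 0.1168]
tool_rot: [0.458, 0.524, -0.442, 0.566]
ft_force: [-0.8, 0.8, -0.3]
grip_width: 0.0256
t 18.1 foot [0.4834 0.0892 0.0459] F [-0.8  0.8 -0.3] M [ 0.   -0.07 -0.04] ax [ 0.059 -0.02  -0.998] shift [-0.01 -0.13 -0.07]
time: 18.18
position: [0.4793, 0.0907, 0.1121]
tool_rot: [0.458, 0.524, -0.442, 0.566]
ft_force: [-0.6, -0.2, -0.5]
grip_width: 0.0255
t 18.18 foot [0.4837 0.0892 0.0413] F [-0.6 -0.2 -0.5] M [ 0.03 -0.04  0.01] ax [ 0.061 -0.02  -0.998] shift [-0.01 -0.15 -0.08]
```

```bash
python3 -m inch '[[[0.7,-0.12,-0.05,0,0.1],[0.8,-0.07,-0.02,0,0.1]]]' 20; python3 -c "
from h import *
foot(.071,(.4825,.0897))"; python3 -m inch '[[[0.6,-0.08,-0.03,0,0.1]]]' 20; python3 -c "
from h import *
foot(.071,(.4825,.0897))"
```

```text
time: 18.35
position: [0.4792, 0.0907, 0.0973]
tool_rot: [0.459, 0.523, -0.441, 0.567]
ft_force: [0.0, -0.3, -1.1]
grip_width: 0.0254
t 18.35 foot [0.4838 0.0893 0.0265] F [ 0.  -0.3 -1.1] M [-0.06 -0.06  0.04] ax [ 0.065 -0.02  -0.998] shift [-0.01 -0.12 -0.07]
time: 18.43
position: [0.4788, 0.0907, 0.0906]
tool_rot: [0.459, 0.523, -0.441, 0.567]
ft_force: [-0.9, -1.1, -0.8]
grip_width: 0.0258
t 18.43 foot [0.4834 0.0892 0.0197] F [-0.9 -1.1 -0.8] M [ 0.   -0.06  0.01] ax [ 0.065 -0.02  -0.998] shift [-0.01 -0.08 -0.06]
```

Floor expected at a foot height of 8 mm, so about 11 mm more.

```bash
python3 -m inch '[[[0.6,-0.07,-0.02,0,0.1]]]' 20; python3 -m inch '[[[0.3,-0.04,-0.01,0,0.1]]]' 20; python3 -c "
from h import *
foot(.071,(.4825,.0897))"; python3 -m inch '[[[0.2,-0.02,0,0,0.1]]]' 20
```

```text
time: 18.52
position: [0.4784, 0.0906, 0.0838]
tool_rot: [0.459, 0.523, -0.441, 0.567]
ft_force: [0.5, -0.1, 0.1]
grip_width: 0.0256
time: 18.6
position: [0.4778, 0.0905, 0.0797]
tool_rot: [0.459, 0.523, -0.441, 0.567]
ft_force: [-0.1, -0.3, -0.1]
grip_width: 0.0251
t 18.6 foot [0.4823 0.0891 0.0089] F [-0.1 -0.3 -0.1] M [-0.08 -0.02  0.05] ax [ 0.063 -0.02  -0.998] shift [ 0.    0.03 -0.06]
time: 18.68
position: [0.4774, 0.0904, 0.0769]
tool_rot: [0.458, 0.524, -0.441, 0.567]
ft_force: [-0.1, -0.1, 0.3]
grip_width: 0.0254
```

```bash
python3 -m inch '[[[0.15,0,0,0,0.1]]]' 20; python3 -m inch '[[[0.1,0,0,0,0.1]]]' 20; python3 -c "
from h import *
foot(.071,(.4825,.0897))"
```

```text
time: 18.77
position: [0.4784, 0.0903, 0.0759]
tool_rot: [0.459, 0.523, -0.441, 0.567]
ft_force: [-1.3, 0.5, 25.3]
grip_width: 0.0253
time: 18.85
position: [0.4789, 0.0902, 0.076]
tool_rot: [0.459, 0.523, -0.441, 0.568]
ft_force: [-3.9, -0.3, 18.7]
grip_width: 0.0256
t 18.85 foot [0.4835 0.0887 0.0051] F [-3.9 -0.3 18.7] M [-0.08  0.57  0.01] ax [ 0.065 -0.021 -0.998] shift [-0.01 -0.08 -0.11]
```

```bash
python3 -m inch '[[[0,0,0,0,0.1],[0,0,0,0,0.1]]]' 5; python3 -m inch '[[[0,0,0,0,0.45],[0,0,0,0,0.5],[0,0,0,0,0.6],[0,0,0,0,0.6],[0,0,0,0,0.6]]]' 5; python3 -c "
from h import *
foot(.071,(.4825,.0897))"
```

```text
time: 19.02
position: [0.4784, 0.0902, 0.0764]
tool_rot: [0.459, 0.523, -0.441, 0.567]
ft_force: [-1.3, -0.8, 0.3]
grip_width: 0.0294
time: 19.43
position: [0.4792, 0.0903, 0.0762]
tool_rot: [0.459, 0.522, -0.44, 0.568]
ft_force: [0.1, -0.3, 0.4]
grip_width: 0.0505
t 19.43 foot [0.4839 0.0889 0.0054] F [ 0.1 -0.3  0.4] M [-0.02 -0.06 -0.  ] ax [ 0.066 -0.021 -0.998] shift [-0.01 -0.12 -0.11]
```

```bash
python3 -m inch '[[[-0.5,0.03,0,0,0.8],[-1,0.07,0.02,0,0.8],[-1.5,0.1,0.03,0,0.8],[-2,0.13,0.04,0,0.8],[-2,0.13,0.04,0,0.8],[-2,0.13,0.04,0,0.8],[-2,0.1,0.04,0,0.8]]]' 5; python3 -c "
from h import *
togo([.4805,.12,.26],.188)"; python3 - <<'E'
from h import *
c=cam("wrist");im=camera("wrist")
top=camera("top")
k=4;x0,y0=240,120
a=cv2.resize(im[y0:y0+130,x0:x0+160,::-1],None,fx=k,fy=k,interpolation=cv2.INTER_CUBIC)
cv2.imwrite("pics/w6.png",a)
for p in([.4805,.0888,.134],[.4805,.0888,.088]):print((proj("",p,c)-[x0,y0])*k)
np.savez("w6",K=c[0],R=c[1],t=c[2])
E
```

```text
time: 20.02
position: [0.4757, 0.0919, 0.1877]
tool_rot: [0.457, 0.526, -0.443, 0.564]
ft_force: [0.2, 0.2, 0.4]
grip_width: 0.0691
t 20.02 pos [0.4757 0.0919 0.1877] w 0.0691 F [0.24 0.16 0.4 ] x-axis [ 0.054 -0.02  -0.998]
shift cm [-7.25  1.36 -2.46] turn 0.002 q6 -0.203
[326.77850704 402.85092732]
[313.45505419 311.87128649]
```

View pics/w6.png

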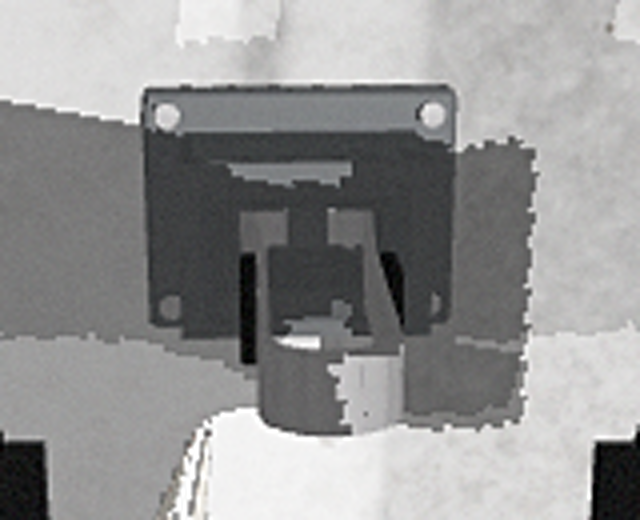

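```bash
python3 -m inch '[[[-2,0.1,0.04,0,0.8],[-3,0.1,0.04,0,0.8],[0,0,0,0,0.8],[0,0,0,0,0.8]]]' 5; python3 - <<'E'
from h import *
t=camera("top");s=camera("side")
a=cv2.resize(t[160:260,330:460,::-1],None,fx=4,fy=4,interpolation=cv2.INTER_CUBIC)
b=cv2.resize(s[80:230,270:390,::-1],None,fx=2,fy=2,interpolation=cv2.INTER_CUBIC)
im=np.zeros((400,770,3),np.uint8);im[:,:520]=a;im[:300,525:765]=b;cv2.imwrite("pics/end.png",im)
o=robot.get_obs();print(o["time"],o["ft_force"])
E
```

```text
time: 20.45
position: [0.4754, 0.0926, 0.2402]
tool_rot: [0.458, 0.525, -0.442, 0.565]
ft_force: [0.2, -0.3, -0.8]
grip_width: 0.0696
20.55 [-0.20112097 -0.36202645 -0.76974693]
```

View pics/end.png

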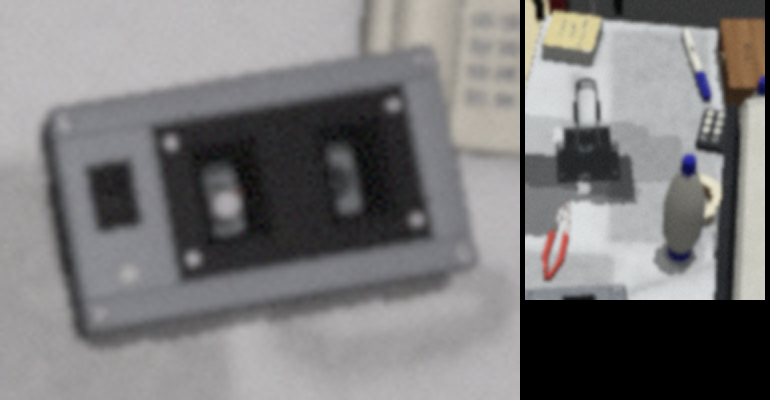

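```bash
python3 - <<'E'
from h import *
T=lambda u,v:((u+.5)/4-.5+330,(v+.5)/4-.5+160)
print("fuse top",w("top",T(228,205),.07),"ref spare fuse before",w("top",T(345,178),.061))
E
```

```text
fuse top [ 0.50789445 -0.22192284  0.07      ] ref spare fuse before [ 0.52301166 -0.28061294  0.061     ]
```

```bash
python3 -c "
from rig import robot
print(robot.hand_in())"
```

```text
the job is handed in; nothing more can be done
None
```

I moved the spare fuse to the working pocket with the tongs, pressed it down, stood the tongs back in their holder and handed the job in at about 20.5 s. There was no direct reading of the bottom contact, so that it is fully down is my conclusion from the press.

- **Press by feel:** With the foot about 29 mm above the unit's underside the push rose to 2–4 N. It stopped hard at about 19 mm, with 12–15 N on the wrist. That 10 mm of travel matches the 7 mm from blades to contact plus the contact's 3 mm stroke.
- **Fuse position:** The last pictures show it in the working pocket, its top at the expected height of about 70 mm. It is not straight: the top sits 3–4 mm off centre towards the unit's −x side. That is a lean of roughly 0.07–0.1 rad, inside the 0.12 limit but with little margin. By the hole's geometry the middle should be within about 1.5 mm of centre.
- **Tongs:** They look upright in the holder, about on its centre. The wrist force rose to 25 N as they met the floor. Tongs and gripper were released, and the arm was held clear above at hand-in.
- **Bystanders:** The cop, snips and tape roll show no visible movement in the last picture; I did not measure them.
- **Disagreement:** The tool drifted off vertical by up to about 0.07 rad during the run, and these moves could not straighten it. This, and the tongs brushing the fuse as I drew them off, probably caused the lean.

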